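# Split a pump shaft's end float and clamp it

### The arm

A 7-joint arm with a two-finger parallel gripper is mounted at the origin on the work surface. World frame = base frame: x ahead of the robot, y to its left, z up, the work surface at z = 0. Lengths are in m, angles in rad, forces in N, time in s.
With the tool pointing down it reaches from about 0.4 to 0.85 m from the base axis. Payload 10.4 kg.
Tool frame: the origin (TCP) lies at the very end of the fingers, on their centre line; the grasp point (between the pads) lies manip.hold_point_z behind it (manip.hold_point_z is the distance from the TCP to the grasp point, in m); z points along the fingers, y is the direction in which the jaws open and shut (so a half turn about z gives the same grasp; the last joint's range is limited). The gripper opens to 85 mm and grips with 20 to 120 N. Pads are 22 mm wide; open, the fingers measure 114 mm over their backs; the gripper's body (76 mm by 85 mm) begins 54 mm behind the grasp point. The pads swing forward as they close: fully open they stand 13 mm farther back than shut.
Start: joints at [1.243, 0.332, -0.065, 1.46, 0.022, 1.35, -0.088], TCP at [0.188, -0.596, 0.231] pointing down, gripper open.
Joint ranges: [-2.6, 2.6], [-0.5, 2.12], [-1.47, 1.34], [0.16, 2.42], [-1.27, 4.41], [0.06, 2.06], [-2.6, 2.6]. Speed limits (rad/s): [2.22, 2.22, 2.79, 2.79, 3.14, 3.14, 3.14].

### API

Orientations are given as a unit quaternion [x, y, z, w].
In Python, from workcell import manip gives the robot as it stands.
- The arm moves only by the tool jog_arm, never from a script. Its arguments are lists of equal length, an entry for each row: "translation": the shift along the world's x, y, z in mm, a list of three; "turn": the turn about the world's z in degrees. In form: {"translation": [[x, y, z], ...], "turn": [turn, ...]}. A call has 1 to 12 rows; each row is the pose to reach, as a shift and turn from the pose measured when the call began; what a row does not reach only later rows make up. A row lasts 1/12 s, in which the tool goes at most 41.7 mm and 7.16 degrees, less where a joint would pass 70% of its speed; a pose out of reach is approached as far as the arm can. A call with a gripper value outside its range is refused whole. "grip" is the finger opening in mm, from 0 to 85.4, set as the call begins (left out, the last holds). The fingers move at their own pace and stop on an object; "grip_force" is the grip in N (left out, the last holds). Time passes only in rows, so rows that repeat a pose let the fingers close. It gives the time, the measured TCP pose, the force and the opening at its end, in the units of the state.
- manip.get_obs(): the state, without advancing time (a new reading comes with each control period).
- manip.camera(name): name is "scene" or "top" or "wrist"; returns a dict with "frame" (400x640x3 uint8, red, green, blue), "mtx" (3x3 intrinsics, pixels), "k1" (the pictures are not rectified: a ray, as slopes to the right and down, at radius r is drawn at 1 + k1 r^2 times it, then the intrinsics apply), "pose" (4x4, takes a point from camera to world coordinates). Camera axes: x right, y down, z forward; pixel columns grow to the right and rows downward; lengths in m; the calibration is good to about 2 mm. A picture is of the moment at which its call begins. There is no depth.
- manip.hand_in(): hands the job in, once; it reports no verdict.
Trained networks look in a picture, given as the dict that the camera call returned (one of the last four; its "shot" number tells which), for a name from the list of things; names that differ only in an ending like _2 or _b are one class to them, and where a whole thing is asked for, a point or a joint stands for the part that bears it (a point fixed in the world has none). Each returns a list of dicts, best first, with "confidence" (0 to 1); they miss things now and then, are a little off and sometimes report something else, mostly with a low value. They report only what shows in the picture. A call takes as long as a camera call.
- manip.outline_of(picture, label): "mask" (400x640 bool, what is visible of it) and "extent" ([left, top, right, bottom] in pixels, round what is visible of it).
- manip.pinpoint(picture, label): "at" ([column, row] in pixels: a listed point, or the origin of a listed thing).
The state is a dict: "clock": time; "joint_pos": joint angles; "joint_velocities": joint speeds; "tau": joint torques, N m; "position": TCP position; "ee_rot": TCP orientation; "ft_force": force on the tool from outside, world axes, zero at the start; "torque": the same for the moment, N m; "grip_width": opening from 0.0 (shut) to 1.0 (fully open).
Only numpy, scipy, OpenCV 4.12 (cv2) and the standard library are available. Lean on these libraries where they do the work, as an engineer would, in place of code of your own. Each camera call takes 0.05 s, during which the arm holds its last target. There are 200 camera calls.

### The job

Check the end float of the pump's shaft by feel: ease the shaft out of the pump until it sits firmly against its outer stop, then push it in until it sits firmly against its inner stop, gently so that you don't bruise the thrust faces. Then set it midway between the two stops and press the clamp lever fully down to lock it there. Leave the other things on the bench where they are.

Things in the scene. Friction and masses are not known exactly. Their poses are not given: they have to be found in the camera images.
- pump: Horizontal stainless ring-section pump, fixed to the bench: casing 156 mm across, two upright ports up to 236 mm high; at the drive end a stepped carrier and a split shaft clamp (ring 54 mm across). Origin: on the bench under the clamp, below the shaft axis. x runs along the shaft, OUT of the drive end; z up. Shaft axis 110 mm high, y = 0. Clamp ends at x = 6 mm; nearest port starts at x = -78 mm.
- shaft: Bare steel pump shaft, 24 mm diameter, standing 103 to 127 mm out of the clamp. Origin: centre of its free end face; x points out of the pump. It only slides along x, with 2 to 3 N drag, and stays where left. Its stops are hidden inside (outer in the pump casing, inner in the cartridge), unmarked, anything from 8 to 22 mm apart. 6 to 10 N shows a stop; 25 N on a stop bruises it.
- cartridge: Stainless bearing cartridge at the pump's far (non-drive) end, fixed: a flange 100 mm across with a 68 mm cap, standing 0 to 14 mm off the casing on its spigot, differently on each pump. Inside it, out of sight, is the shaft's inner stop. Origin: on the shaft axis, middle of the flange's inner face; x axis as the pump's.
- clamp_lever (a joint): Cam lever of the shaft clamp: steel bar 14 mm wide, 7 mm thick, with an 18 mm wide end paddle, hinged on a pin parallel to the shaft. 0 = open, 0.70 rad above level; 0.70 = fully closed, level, at its stop, the cam gripping the shaft. Stays where left; takes about 2 N at the paddle at first, about 10 N past half way, then goes over centre.
- lever_pivot (a point): The lever's hinge pin: 110 mm above the bench, at x = -8, y = -27 mm in the pump's frame (the side facing the robot). The lever points from here to the pump's -y side and swings down about the pump's x axis; press it from above, moving outward with it along its arc.
- lever_tip (a point): Middle of the lever's paddle, 93 mm from the hinge pin, at half thickness (the paddle is 9 mm thick and ends 12 mm further out). The room above and beside it is free.
- coupling_half: Loose dark steel coupling half, a 70 mm disc with a 44 mm hub, 42 mm tall, on the bench ahead of the shaft end; leave alone. Origin: centre of its underside.
- spanner: Loose steel spanner, 180 mm long, 8 mm thick, on the bench beyond the shaft; leave alone. Origin: centre of its underside.
- hex_nut: Loose steel hexagon nut, 41 mm over the corners, 19 mm tall, on the bench under the shaft; leave alone. Origin: centre of its underside.
- wear_ring: Loose steel ring, 110 mm across, 14 mm thick; leave alone. Origin: centre of its underside.
- mallet: Loose rubber-headed mallet with a wooden handle, 260 mm long; leave alone. Origin: middle of its length, underside.
- parts_tub: Loose white plastic tub, 120 x 90 x 55 mm; leave alone. Origin: centre of its underside.
- angle_bracket: Loose steel angle bracket, 50 x 70 mm foot, 55 mm tall; leave alone. Origin: centre of its foot's underside.

How it is judged:
By the outcome, as a careful person would: the job done as asked, in the order asked, and still so for the second after the job is handed in, with the robot touching nothing.
It also fails if it takes over 48 s, if anything falls off the work surface, if the arm or the gripper's body presses on something with over 40 N, if the wrist force passes 120 N, or if a joint passes its speed limit or range.

## Working session

There is one attempt and no reset: what is moved stays moved. The work goes in short steps, Python scripts to look and compute and a tool call to move; the robot and the scene stay as the last step left them, time stands still between calls to the robot, and variables do not carry over. Pictures are saved under pics/ and viewed, about 8 in all and at most 12, crops included, and the job is handed in when it is done.

Besides the shell and the picture viewer there is one more tool, called after "Emit:" by a JSON object that holds its "name" and its "arguments". jog_arm: Moves the arm, as the interface text tells. Its arguments: {"type":"object","properties":{"translation":{"type":"array"},"turn":{"type":"array"},"grip":{"type":"number"},"grip_force":{"type":"number"}},"required":["translation","turn"]}

```bash
mkdir -p pics
cat > h.py <<'E'
import numpy as np,cv2
from workcell import manip
def ray(c,p):
    K=c["mtx"];u=np.array([(p[0]-K[0,2])/K[0,0],(p[1]-K[1,2])/K[1,1]]);s=u.copy()
    for _ in range(20): s=u/(1+c["k1"]*(s@s))
    T=np.array(c["pose"]);return T[:3,3],T[:3,:3]@np.array([s[0],s[1],1])
def at_z(c,p,z):
    o,d=ray(c,p);return o+d*(z-o[2])/d[2]
def proj(c,P):
    T=np.array(c["pose"]);q=T[:3,:3].T@(np.array(P)-T[:3,3]);s=q[:2]/q[2];s=s*(1+c["k1"]*(s@s));K=c["mtx"]
    return np.array([K[0,0]*s[0]+K[0,2],K[1,1]*s[1]+K[1,2]])
E
python3 - <<'E'
from h import *
np.set_printoptions(precision=4,suppress=True)
o=manip.get_obs();print(o,manip.hold_point_z)
H={"pump":0,"shaft":.11,"lever_pivot":.11,"lever_tip":.17,"cartridge":.11,"coupling_half":0,"hex_nut":0}
ims=[]
for n in("scene","top"):
    c=manip.camera(n);ims.append(c["frame"]);print(n,c["pose"][:3,3] if hasattr(c["pose"],"shape") else c["pose"])
    for k,z in H.items():
        for r in manip.pinpoint(c,k)[:2]: print(n,k,round(r["confidence"],2),np.round(r["at"],1),at_z(c,r["at"],z))
    cv2.imwrite(f"pics/{n}0.png",c["frame"][:,:,::-1])
E
```

```text
{'clock': 0.0, 'joint_pos': array([ 1.2434,  0.3329, -0.0647,  1.461 ,  0.0216,  1.3499, -0.0885]), 'joint_velocities': array([-0.0002,  0.    , -0.0011,  0.0006, -0.0021,  0.0025,  0.0005]), 'tau': array([ -0.0009, -62.5455,   0.0485, -39.1604,   0.0162,   0.0101,
         0.    ]), 'position': array([ 0.1874, -0.5958,  0.2305]), 'ee_rot': array([ 0.9884,  0.1518, -0.0001, -0.0007]), 'ft_force': array([ 0.0991, -0.4986,  0.1016]), 'torque': array([-0.0233, -0.0149,  0.0084]), 'grip_width': 0.9997668526542243} 0.0187
scene [1.0929 0.8757 0.8647]
scene pump 0.77 [317.  268.6] [0.5889 0.1137 0.    ]
scene pump 0.23 [469.5 271.2] [0.2708 0.3582 0.    ]
scene shaft 0.6 [282.6 216.4] [ 0.6144 -0.0066  0.11  ]
scene lever_pivot 0.68 [323.2 230.1] [0.5603 0.1034 0.11  ]
scene lever_pivot 0.25 [261.8 234.8] [0.6969 0.0286 0.11  ]
scene lever_tip 0.42 [340.9 195. ] [0.4826 0.0733 0.17  ]
scene cartridge 0.68 [281.9 212.6] [ 0.6072 -0.0222  0.11  ]
scene cartridge 0.6 [406.8 285.7] [0.5234 0.3719 0.11  ]
scene coupling_half 0.59 [263.2 235. ] [ 0.6363 -0.0917  0.    ]
scene coupling_half 0.3 [344.2 195. ] [ 0.3246 -0.1168  0.    ]
scene hex_nut 0.49 [302.6 258.5] [0.5983 0.0585 0.    ]
top [0.2935 0.0102 1.2806]
top pump 0.97 [290.3 162.8] [0.5868 0.1022 0.    ]
top shaft 0.72 [336.3 142.2] [ 0.616  -0.0248  0.11  ]
top lever_tip 0.71 [195.6 278.6] [0.2696 0.3112 0.17  ]
top lever_tip 0.44 [293.5 185.7] [0.4909 0.0818 0.17  ]
top cartridge 0.59 [178.4 175.9] [0.5284 0.3826 0.11  ]
top cartridge 0.51 [393.5 231.7] [ 0.3829 -0.1668  0.11  ]
top coupling_half 0.63 [355.3 143.8] [ 0.6414 -0.0821  0.    ]
top hex_nut 0.55 [445.5 123.8] [ 0.7    -0.3425  0.    ]
top hex_nut 0.5 [311.8 164.5] [0.5816 0.0415 0.    ]
```

View pics/scene0.png

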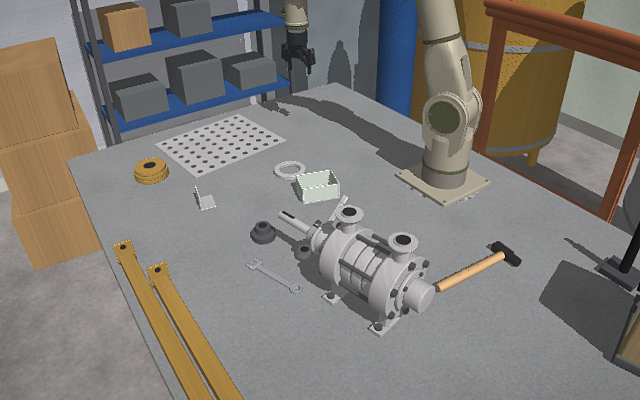

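View pics/top0.png

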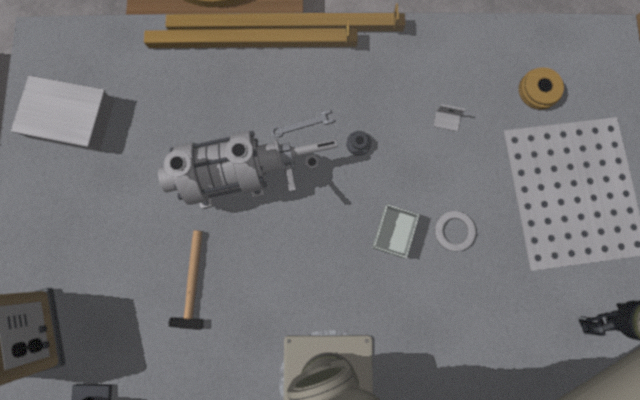

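The scene shows the pump centrally: shaft end near (283,216), lever up at (340,200), and coupling half at (262,232). The top view agrees, with the shaft end near (338,143) and the lever at (291,180). The axis yaw is about -77.5°.

Emit:
{"name": "jog_arm", "arguments": {"translation": [[35,53,20],[70,106,20],[104,158,20],[139,210,20],[174,263,20],[209,316,20],[243,368,20],[278,421,20],[313,473,20],[348,526,20],[382,578,20],[417,631,20]], "turn": [7,14,21,28,35,42,49,56,63,70,77,85]}}

```text
clock: 1.8
position: [0.4629, -0.179, 0.2515]
ee_rot: [0.63, 0.777, -0.0, 0.001]
ft_force: [1.0, -1.0, 0.7]
grip_width: 1.001
```

Run:
```python
from h import *
print(manip.get_obs()["position"],manip.get_obs()["joint_pos"])
```

```text
[ 0.46289636 -0.17904447  0.25151388] [ 0.81134778  0.07055888 -0.55459589  1.73773006  0.03862268  1.34299313
  0.45788006]
```

Emit:
{"name": "jog_arm", "arguments": {"translation": [[23,36,0],[47,71,0],[70,107,0],[94,142,0],[117,178,0],[141,214,0],[141,214,0],[141,214,0]], "turn": [0.6,0.6,0.6,0.6,0.6,0.6,0.6,0.6]}}

```text
clock: 2.47
position: [0.6044, 0.0392, 0.251]
ee_rot: [0.623, 0.782, 0.001, -0.0]
ft_force: [-0.1, -0.8, 0.3]
grip_width: 0.997
```

Run:
```python
from h import *
np.set_printoptions(precision=4,suppress=True)
c=manip.camera("wrist")
for k,z in {"shaft":.11,"pump":0,"lever_tip":.17,"lever_pivot":.11,"hex_nut":0}.items():
    for r in manip.pinpoint(c,k)[:2]: print(k,round(r["confidence"],2),np.round(r["at"],1),at_z(c,r["at"],z))
r=manip.outline_of(c,"shaft")
if r:
    m=r[0]["mask"];print(r[0]["extent"],m.sum(),r[0]["confidence"])
    v,u=np.nonzero(m);P=np.array([at_z(c,p,.11)[:2] for p in zip(u[::5],v[::5])])
    mu=P.mean(0);w,V=np.linalg.eigh(np.cov((P-mu).T));print("mask mean",mu,"axis",V[:,1],np.degrees(np.arctan2(*V[::-1,1])),"std",np.sqrt(w)*np.sqrt(12))
print(c["pose"],manip.get_obs()["position"])
cv2.imwrite("pics/w1.png",c["frame"][:,:,::-1])
```

```text
shaft 0.7 [309. 260.] [ 0.6099 -0.024   0.11  ]
shaft 0.32 [405.5 159.1] [0.6672 0.08   0.11  ]
pump 0.79 [315.1 108.3] [0.586  0.1017 0.    ]
pump 0.18 [115.1 299.6] [ 0.3904 -0.182   0.    ]
lever_tip 0.75 [150.   94.1] [0.4871 0.089  0.17  ]
hex_nut 0.72 [302.2 162.2] [0.5847 0.0411 0.    ]
hex_nut 0.65 [311.6 259.5] [ 0.6208 -0.0725  0.    ]
[298.9, 120.1, 332.8, 265.4] 4193 0.89
mask mean [0.6    0.0364] axis [-0.2086  0.978 ] 102.04088624958568 std [0.0241 0.1233]
[[ 0.975   0.2142  0.0595  0.5896]
 [ 0.2223 -0.9413 -0.2539  0.1046]
 [ 0.0016  0.2607 -0.9654  0.3935]
 [ 0.      0.      0.      1.    ]] [0.6037 0.0335 0.2518]
```

View pics/w1.png

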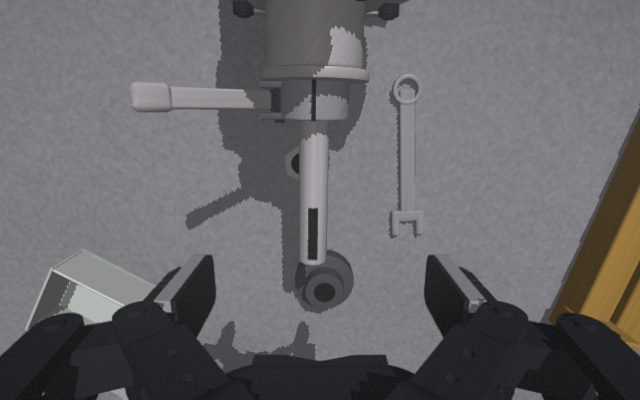

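The wrist view shows the shaft vertical at column 313, with its end at (313,262) and the clamp edge at row 120. The lever paddle is at (150,96). I'll go down over it now.

Emit:
{"name": "jog_arm", "arguments": {"translation": [[-1.5,-8.5,-30],[-1.5,-8.5,-65],[-1.5,-8.5,-100],[-1.5,-8.5,-135],[-1.5,-8.5,-163],[-1.5,-8.5,-163],[-1.5,-8.5,-163]], "turn": [-0.8,-0.8,-0.8,-0.8,-0.8,-0.8,-0.8]}}

```text
clock: 3.4
position: [0.6015, 0.0243, 0.0885]
ee_rot: [0.632, 0.775, -0.001, 0.0]
ft_force: [0.2, -0.6, 1.8]
grip_width: 1.006
```

Run:
```python
from h import *
np.set_printoptions(precision=4,suppress=True)
c=manip.camera("wrist");o=manip.get_obs()
print(o["position"],o["ft_force"],o["ee_rot"])
for r in manip.pinpoint(c,"shaft")[:2]: print(r["confidence"],r["at"],at_z(c,r["at"],.11))
cv2.imwrite("pics/w2.png",c["frame"][:,:,::-1])
```

```text
[0.6028 0.0247 0.0903] [0.7603 0.0219 0.3998] [0.632  0.7749 0.0002 0.0013]
```

View pics/w2.png

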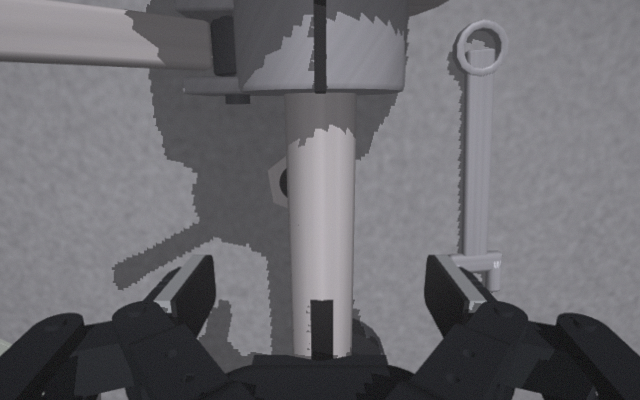

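The shaft is centred between the pads (column 321), so I'll close on it.

Emit:
{"name": "jog_arm", "arguments": {"translation": [[0,0,0],[0,0,0],[0,0,0],[0,0,0],[0,0,0],[0,0,0],[0,0,0],[0,0,0]], "turn": [0,0,0,0,0,0,0,0], "grip": 15, "grip_force": 30}}

```text
clock: 4.17
position: [0.6023, 0.0246, 0.0917]
ee_rot: [0.632, 0.775, -0.0, 0.001]
ft_force: [-9.3, -2.0, 11.1]
grip_width: 0.272
```

Emit:
{"name": "jog_arm", "arguments": {"translation": [[0.2,-1,0],[0.4,-2,0],[0.6,-3,0]], "turn": [0,0,0]}}

```text
clock: 4.42
position: [0.6027, 0.0222, 0.0917]
ee_rot: [0.632, 0.775, -0.0, 0.001]
ft_force: [-1.3, 2.3, 3.0]
grip_width: 0.271
```

Emit:
{"name": "jog_arm", "arguments": {"translation": [[0.2,-1,0],[0.4,-2,0],[0.6,-3,0]], "turn": [0,0,0]}}

```text
clock: 4.67
position: [0.6033, 0.0194, 0.0917]
ee_rot: [0.632, 0.775, -0.0, 0.001]
ft_force: [-1.6, 4.3, 1.1]
grip_width: 0.268
```

Emit:
{"name": "jog_arm", "arguments": {"translation": [[0.2,-1,0],[0.4,-2,0],[0.6,-3,0]], "turn": [0,0,0]}}

```text
clock: 4.92
position: [0.6034, 0.019, 0.0917]
ee_rot: [0.631, 0.776, 0.001, -0.0]
ft_force: [-4.9, 12.6, 1.0]
grip_width: 0.273
```

Emit:
{"name": "jog_arm", "arguments": {"translation": [[0.2,-1,0],[0.4,-2,0]], "turn": [0,0]}}

```text
clock: 5.08
position: [0.6034, 0.0192, 0.0917]
ee_rot: [0.63, 0.776, 0.001, -0.001]
ft_force: [-3.9, 11.6, 1.9]
grip_width: 0.27
```

Emit:
{"name": "jog_arm", "arguments": {"translation": [[0.4,-1.8,0],[0.4,-1.8,0],[0.4,-1.8,0]], "turn": [0,0,0]}}

```text
clock: 5.33
position: [0.6034, 0.0192, 0.0917]
ee_rot: [0.63, 0.777, 0.002, -0.002]
ft_force: [-1.7, 7.7, 2.5]
grip_width: 0.269
```

```bash
cat > m.py <<'E'
from h import *
np.set_printoptions(precision=4,suppress=True)
L=[]
for i in range(5): c=manip.camera("wrist");o=manip.get_obs();L.append(np.r_[o["position"],o["ft_force"]])
m=np.mean(L,0);u=np.array([.21,-.978,0]);print(m,"axial mm",1e3*m[:3]@u,"F",m[3:]@u,o["clock"],o["ee_rot"])
r=manip.outline_of(c,"shaft");print(r and r[0]["extent"])
E
python3 m.py
```

```text
[ 0.6034  0.0192  0.0917 -2.8402  8.1497  1.8656] axial mm 107.89972684885043 F -8.566834095169778 5.5833 [ 0.6297  0.7768  0.002  -0.0023]
[284.3, 75.3, 356.6, 360.0]
```

The outer stop is firm at axial 107.9 mm (8.6 N). Next I push in.

Emit:
{"name": "jog_arm", "arguments": {"translation": [[-0.3,1.5,0],[-0.6,3,0],[-0.9,4.5,0],[-1.3,6,0]], "turn": [0,0,0,0]}}

```text
clock: 5.97
position: [0.6023, 0.024, 0.0917]
ee_rot: [0.63, 0.776, 0.002, -0.002]
ft_force: [1.6, -2.3, 0.6]
grip_width: 0.272
```

Emit:
{"name": "jog_arm", "arguments": {"translation": [[-0.2,1,0],[-0.4,2,0],[-0.6,3,0]], "turn": [0,0,0]}}

```text
clock: 6.22
position: [0.6018, 0.0266, 0.0918]
ee_rot: [0.63, 0.776, 0.002, -0.002]
ft_force: [-0.7, -2.3, 1.7]
grip_width: 0.274
```

Emit:
{"name": "jog_arm", "arguments": {"translation": [[-0.2,1,0],[-0.4,2,0],[-0.6,3,0]], "turn": [0,0,0]}}

```text
clock: 6.47
position: [0.6012, 0.0296, 0.0917]
ee_rot: [0.63, 0.776, 0.001, -0.002]
ft_force: [0.3, -5.3, 1.4]
grip_width: 0.272
```

Emit:
{"name": "jog_arm", "arguments": {"translation": [[-0.2,1,0],[-0.4,2,0]], "turn": [0,0]}}

```text
clock: 6.63
position: [0.6011, 0.0298, 0.0917]
ee_rot: [0.631, 0.776, 0.001, -0.001]
ft_force: [1.6, -11.0, 2.5]
grip_width: 0.273
```

Emit:
{"name": "jog_arm", "arguments": {"translation": [[-0.2,1,0],[-0.4,2,0]], "turn": [0,0]}}

```text
clock: 6.8
position: [0.6011, 0.0298, 0.0917]
ee_rot: [0.632, 0.775, -0.0, 0.0]
ft_force: [2.7, -10.9, 1.6]
grip_width: 0.27
```

Emit:
{"name": "jog_arm", "arguments": {"translation": [[-0.4,1.8,0],[-0.4,1.8,0],[-0.4,1.8,0]], "turn": [0,0,0]}}

```text
clock: 7.05
position: [0.6011, 0.0298, 0.0918]
ee_rot: [0.632, 0.775, -0.001, 0.001]
ft_force: [1.5, -7.8, 0.8]
grip_width: 0.269
```

```bash
python3 m.py
```

```text
[ 0.6011  0.0298  0.0917  2.0327 -7.8434  1.22  ] axial mm 97.13061093688074 F 8.097759852303378 7.3 [ 0.6321  0.7749 -0.0006  0.0012]
[284.7, 111.0, 354.3, 361.0]
```

End float ≈ 10.8 mm and midpoint axial ≈ 102.5 mm.

Emit:
{"name": "jog_arm", "arguments": {"translation": [[0.3,-1.5,0],[0.6,-3,0],[0.9,-4.5,0],[1.2,-5.8,0],[1.2,-5.8,0],[1.2,-5.8,0]], "turn": [0,0,0,0,0,0]}}

```text
clock: 7.85
position: [0.6023, 0.0242, 0.0917]
ee_rot: [0.632, 0.775, -0.001, 0.001]
ft_force: [-0.7, 1.3, 1.1]
grip_width: 0.27
```

```bash
python3 m.py
```

```text
[ 0.6023  0.0242  0.0917 -0.4213  2.2794  1.3937] axial mm 102.79025958370285 F -2.317757652763992 8.1 [ 0.632   0.775  -0.0006  0.0011]
[281.1, 90.1, 353.3, 361.5]
```

Emit:
{"name": "jog_arm", "arguments": {"translation": [[-0.2,0.8,0],[-0.2,0.8,0],[-0.2,0.8,0]], "turn": [0,0,0]}}

```text
clock: 8.4
position: [0.6023, 0.0242, 0.0917]
ee_rot: [0.632, 0.775, -0.001, 0.002]
ft_force: [0.7, -1.9, 0.5]
grip_width: 0.27
```

```bash
python3 m.py
```

```text
[ 0.6023  0.0242  0.0917  1.1307 -2.2527  0.9008] axial mm 102.79219937092432 F 2.440618864997509 8.65 [ 0.6322  0.7748 -0.0007  0.0014]
[281.9, 92.1, 351.2, 360.5]
```

Emit:
{"name": "jog_arm", "arguments": {"translation": [[-0.2,1,0],[-0.2,1,0],[-0.2,1,0]], "turn": [0,0,0]}}

```text
clock: 8.95
position: [0.602, 0.0255, 0.0917]
ee_rot: [0.632, 0.775, -0.001, 0.001]
ft_force: [0.8, -2.4, 0.1]
grip_width: 0.269
```

```bash
python3 m.py
```

```text
[ 0.602   0.0255  0.0917  0.8696 -2.2033  0.8084] axial mm 101.46802171733118 F 2.337449861687768 9.2 [ 0.6322  0.7748 -0.0007  0.0013]
[284.7, 97.8, 354.3, 365.3]
```

Emit:
{"name": "jog_arm", "arguments": {"translation": [[0.2,-0.9,0],[0.2,-0.9,0],[0.3,-1.2,0],[0.3,-1.2,0]], "turn": [0,0,0,0]}}

```text
clock: 9.58
position: [0.6021, 0.0252, 0.0917]
ee_rot: [0.632, 0.775, -0.0, 0.001]
ft_force: [-0.9, 2.3, 0.0]
grip_width: 0.27
```

```bash
python3 m.py
```

```text
[ 0.6022  0.0248  0.0917 -1.2801  2.3631  1.5254] axial mm 102.22391007669992 F -2.579932015088137 9.8333 [ 0.6321  0.7749 -0.0006  0.0012]
[284.5, 94.9, 354.3, 359.3]
```

```bash
python3 m.py
```

```text
[ 0.6023  0.0243  0.0917 -1.6588  2.0932  1.8155] axial mm 102.68689050739319 F -2.395529575813504 10.1333 [ 0.6322  0.7748 -0.0007  0.0013]
[282.0, 92.5, 354.8, 360.1]
```

It settled about 0.2 mm from midpoint, which is good enough. Now I release and rise.

Emit:
{"name": "jog_arm", "arguments": {"translation": [[0,0,0],[0,0,0],[0,0,0],[0,0,0],[0,0,0],[0,0,0],[0,0,0]], "turn": [0,0,0,0,0,0,0], "grip": 80}}

```text
clock: 10.77
position: [0.6023, 0.0242, 0.0917]
ee_rot: [0.632, 0.775, -0.001, 0.001]
ft_force: [-0.1, 1.0, -0.5]
grip_width: 0.937
```

```bash
python3 m.py
```

```text
[0.6023 0.0243 0.0917 0.1377 0.4192 0.1339] axial mm 102.73716819593272 F -0.38110581594602927 11.0167 [ 0.6322  0.7748 -0.0007  0.0013]
[282.7, 93.3, 355.9, 360.9]
```

Emit:
{"name": "jog_arm", "arguments": {"translation": [[0,0,20],[0,0,60],[0,0,100],[0,0,130],[-10,7,150],[-42,30,150],[-72,50,150],[-101,70,150],[-101,70,150],[-101,70,150]], "turn": [0,0,0,0,0,0,0,0,0,0]}}

```text
clock: 11.9
position: [0.5003, 0.0955, 0.2424]
ee_rot: [0.631, 0.776, -0.001, 0.002]
ft_force: [0.3, -0.9, 0.0]
grip_width: 0.936
```

Emit:
{"name": "jog_arm", "arguments": {"translation": [[0,0,0],[0,0,0],[0,0,0],[0,0,0],[0,0,0],[0,0,0],[0,0,0],[0,0,0],[0,0,0],[0,0,0]], "turn": [0,0,0,0,0,0,0,0,0,0], "grip": 0}}

```text
clock: 12.73
position: [0.5003, 0.0955, 0.2424]
ee_rot: [0.631, 0.776, -0.001, 0.002]
ft_force: [-0.1, -0.4, 0.3]
grip_width: 0.0
```

Run:
```python
from h import *
np.set_printoptions(precision=4,suppress=True)
c=manip.camera("wrist");o=manip.get_obs();print(o["position"],o["ft_force"],o["grip_width"],o["clock"])
for k,z in {"lever_tip":.17,"shaft":.11}.items():
    for r in manip.pinpoint(c,k)[:2]: print(k,r["confidence"],r["at"],at_z(c,r["at"],z))
cv2.imwrite("pics/w3.png",c["frame"][:,:,::-1])
```

```text
[0.5003 0.0955 0.2424] [-0.8539  0.057   0.7257] 0.0061751010604728495 12.7833
lever_tip 0.69 [296.3, 218.4] [0.4867 0.0897 0.17  ]
shaft 0.62 [480.3, 217.7] [0.6354 0.1007 0.11  ]
```

View pics/w3.png

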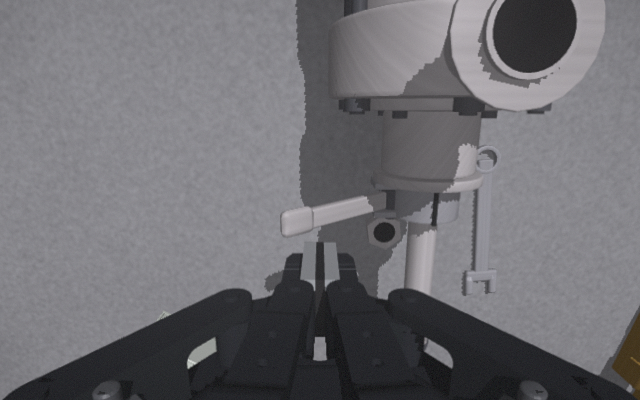

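The paddle is at (296,220), matching the prediction within about 1 mm. The closed fingertips are at (320,245), so I'll press along the arc.

Emit:
{"name": "jog_arm", "arguments": {"translation": [[-1,-1,-20],[-2,-2,-45],[-3,-2,-57],[-6,-3,-66],[-9,-3.5,-73],[-11,-4,-79],[-14,-4.5,-84],[-16,-5,-88],[-18,-5.4,-91.5],[-20,-6,-96]], "turn": [0,0,0,0,0,0,0,0,0,0]}}

```text
clock: 13.72
position: [0.4804, 0.0896, 0.1466]
ee_rot: [0.631, 0.776, -0.0, 0.003]
ft_force: [0.7, 0.1, 3.2]
grip_width: -0.0
```

Emit:
{"name": "jog_arm", "arguments": {"translation": [[-2,-0.3,-5],[-3.4,-0.6,-9],[-5,-1,-14],[-6,-1.2,-19],[-6.5,-1.3,-23],[-7,-1.4,-27],[-7.4,-1.5,-30],[-7.4,-1.5,-32],[-7.5,-1.5,-34],[-7.5,-1.5,-34]], "turn": [0,0,0,0,0,0,0,0,0,0]}}

```text
clock: 14.55
position: [0.473, 0.0881, 0.1142]
ee_rot: [0.631, 0.776, -0.001, 0.003]
ft_force: [-9.6, -2.0, 24.9]
grip_width: -0.001
```

Level and against its stop at 25 N. Now I retract and check.

Emit:
{"name": "jog_arm", "arguments": {"translation": [[0,0,15],[0,0,50],[0,0,85],[0,0,120],[30,-25,130],[60,-50,130],[90,-50,130],[90,-50,130],[90,-50,130]], "turn": [0,0,0,0,0,0,0,0,0]}}

```text
clock: 15.3
position: [0.5634, 0.038, 0.2427]
ee_rot: [0.631, 0.775, -0.001, 0.001]
ft_force: [-0.7, 0.4, 0.5]
grip_width: 0.006
```

Run:
```python
from h import *
np.set_printoptions(precision=4,suppress=True)
c=manip.camera("wrist");o=manip.get_obs();print(o["position"],o["ft_force"],o["clock"])
for k,z in {"lever_tip":.11,"shaft":.11}.items():
    for r in manip.pinpoint(c,k)[:1]: print(k,r["confidence"],r["at"],at_z(c,r["at"],z))
for h,y in((.11,-.120),(.17,-.098)):
    print("expected tip px",proj(c,[.5835+y*.978,.1118+y*.21,h]))
cv2.imwrite("pics/w4.png",c["frame"][:,:,::-1])
```

```text
[0.5626 0.0387 0.2433] [-1.1472  0.5987  0.6318] 15.35
lever_tip 0.87 [207.0, 110.4] [0.4672 0.083  0.11  ]
shaft 0.91 [361.1, 271.0] [ 0.6129 -0.0236  0.11  ]
expected tip px [206.2023 105.3021]
expected tip px [211.8078 105.188 ]
```

View pics/w4.png

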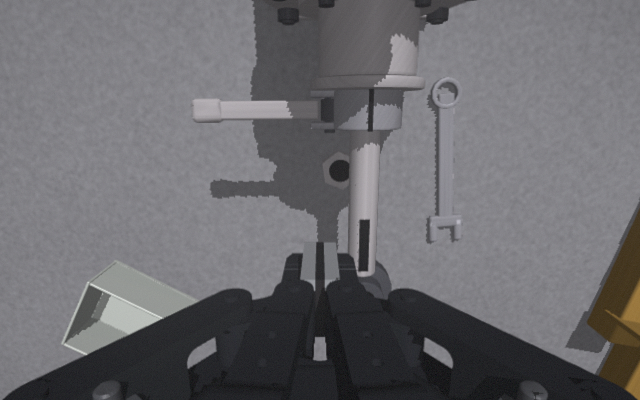

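The lever is level with its paddle at (207,110), the shaft end is at (363,272), and the nut and spanner haven't moved. The robot is clear, so I'm handing in.

```bash
python3 -c "
from workcell import manip
print(manip.hand_in())"
```

```text
the job is handed in; nothing more can be done
None
```

I checked the shaft's end float at about 10.8 mm, set the shaft close to midway, and pressed the clamp lever down to its stop. The job was handed in at about 15.4 s of the 48 s, with the robot clear of everything.

- **Stops:** I pulled the shaft against its outer stop, then pushed it against its inner stop. Both held steady, with readings of at most about 13 N, well under the 25 N that bruises.
- **Midway setting:** the shaft was released about 0.2 mm outward of the measured midpoint. It took a few small corrections, because the arm crept after each move.
- **Clamp:** at the end of the press the paddle top was at 114.2 mm (level is 114.5 mm), pushing back with about 25 N. The last wrist picture shows the lever straight out. That view hardly separates level from raised, so closure rests on the height and force.
- **Shaft after locking:** I did not re-measure its position by touch. The wrist image puts the end at about (0.613, -0.024), which is only good to a few millimetres.
- **Other items:** in the last picture the spanner and nut look unmoved. The fingers partly hide the coupling half, and only part of the tub shows. I did not check the wear ring, mallet and bracket after the first pictures, but the arm did not touch them.

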